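Hold the cover over the positioner housing for its screws

TASK

Draw the red-gripped locking pin up out of the middle of the blue housing and park it in the notch of the yellow side bracket, hanging upright by its collar near the middle of the notch, and let go of it. Then take the cover plate by its yellow tab and hold it level over the housing, about 15 mm clear of the top and touching nothing, so that the whole of each threaded hole shows centred below a hole of the plate (either way round); finish while still holding it there, without moving anything else on the bench.

Things in the scene. Friction and masses are not known exactly. Their poses are not given: they have to be found in the camera images.
- housing: Blue positioner gear housing with bare steel top, fixed to the bench: block 120 (x) x 90 (y) x 70 mm tall. Origin: centre of its underside, on the bench; x along its length towards the yellow bracket, z up. Low feet and caps reach 63 mm either side in y. Top: four dark threaded holes 9 mm wide at x = +-44, y = +-29 mm, and a central bore 14 mm wide, 55 deep, with the pin in it.
- thread_a (a point): Mouth of the threaded hole at x = +44, y = +29, z = 70 mm of the housing.
- thread_b (a point): Mouth of the diagonally opposite threaded hole at x = -44, y = -29, z = 70 mm of the housing.
- notch (a point): Middle of the notch in the yellow bracket, at x = 90, y = 0, z = 70 mm of the housing (bracket's upper face); axes as the housing. Bracket: on the housing's +x end, to x = 108, 50 wide, 8 thick. Notch: slot 17 mm wide in y, from x = 72 to its open end at x = 108, open above and below; the pin's shank enters from above or by the open end, its collar rests on both lips.
- pin_grip (a point): Locking pin, 0.12 kg, loose, upright in the bore, collar on the housing's top. Red round grip 20 mm wide, 40 tall; below it a steel collar 28 wide, 6 tall, then a shank 12 wide, 50 long. This point: on the axis in the red grip, 28 mm above the collar's underside (98 above the bench, in bore and notch alike), 18 below the grip's top, 78 above the foot; z up.
- pin: The same pin; origin at the centre of the shank's foot, z up along it.
- cover_tab (a point): Cover plate, 0.5 kg, bare aluminium 120 (x) x 90 (y) x 6 mm, flat on the bench, with an upright yellow tab amid it, 60 long (x), 12 thick (y), its top 56 mm above the plate's underside. This point: middle of the tab, 36 mm above the underside; grip here, closing along y; z up. Four through holes 18 mm wide at x = +-44, y = +-29 mm; the plate is the same turned end for end.
- cover: The same plate; origin at the centre of its underside, axes as the tab.
- cover_hole_a (a point): Centre of the plate's hole at x = +44, y = +29 mm, at its underside (36 mm below cover_tab).
- cover_hole_b (a point): Centre of the diagonally opposite hole at x = -44, y = -29 mm, at its underside.
- hub: Bystander, loose: stepped steel hub, 60 mm across, 45 tall; origin at its base, or on its handle; leave it alone.
- offcut: Bystander, loose: bright square bar offcut, 30 x 150 x 30 tall; origin at its base, or on its handle; leave it alone.
- wrench: Bystander, loose: open-ended wrench, 160 long; origin at its base, or on its handle; leave it alone.
- hammer: Bystander, loose: hammer, 260 long; origin at its base, or on its handle; leave it alone.
- can: Bystander, loose: closed red can, 56 across, 160 tall; origin at its base, or on its handle; leave it alone.
- nozzle: Bystander, loose: copper torch nozzle standing upright, 28 across, 60 tall; origin at its base, or on its handle; leave it alone.
- tray: Bystander, loose: green tray of cap screws, 100 x 80 x 30 tall; origin at its base, or on its handle; leave it alone.

How it is judged:
On the way, in this order (a step that is already met when the one before it is completed fails the run):
1. the pin is drawn clear of the bore (z of pin in the frame of housing above 0.071 m), for 0.05 s.
2. the pin hangs upright in the notch, let go (horizontal distance between pin_grip and notch below 0.014 m and z of pin_grip in the frame of notch between 0.022 and 0.034 m and angle between pin_grip's own z axis and vertical below 0.15 rad and contact force between the fingers and pin below 0.2 N and linear speed of pin below 0.03 m/s), for 0.2 s.
3. the cover hovers over the housing with its holes aligned (((horizontal distance between cover_hole_a and thread_a below 0.005 m and horizontal distance between cover_hole_b and thread_b below 0.005 m) or (horizontal distance between cover_hole_a and thread_b below 0.005 m and horizontal distance between cover_hole_b and thread_a below 0.005 m)) and angle between cover_tab's own z axis and vertical below 0.08 rad and z of cover_hole_a in the frame of housing between 0.075 and 0.096 m and z of cover_hole_b in the frame of housing between 0.075 and 0.096 m and contact force between the fingers and cover above 1 N and contact force between cover and housing below 0.1 N and contact force between cover and pin below 0.1 N and linear speed of cover below 0.02 m/s), for 0.3 s.
At the end, for the whole second after the job is handed in: Pin at rest in the notch, upright (0.15 rad), within 14 mm of its middle, collar on the lips, let go. Cover held by the fingers, still, level (0.08 rad), underside 5 to 26 mm above the housing, touching neither it nor the pin, diagonal holes within 5 mm of threaded ones in plan (all of step 2 and all of step 3); the arm keeps its last pose, push and grip.
It fails at once if a bystander is moved by more than 30 mm (distance of any of hub, offcut, wrench, hammer, can, nozzle, tray from where it was at the start of the episode above 0.03 m).
It also fails if it takes over 54 s, if anything falls off the work surface, if the arm or the gripper's body presses on something with over 40 N, if the wrist force passes 120 N, or if a joint passes its speed limit or range.

ROBOT

A 6-joint arm with a two-finger parallel gripper is mounted at the origin on the work surface. World frame = base frame: x ahead of the robot, y to its left, z up, the work surface at z = 0. Lengths are in m, angles in rad, forces in N, time in s.
With the tool pointing down it reaches from about 0.35 to 0.775 m from the base axis. Payload 7.3 kg.
Tool frame: the origin (TCP) lies midway between the tips of the shut fingers; the grasp point (between the pads) lies robot.grip_point_offset behind it (robot.grip_point_offset is the distance from the TCP to the grasp point, in m); z points along the fingers, y is the line along which they close (so a half turn about z gives the same grasp; the last joint's range is limited). The gripper opens to 92 mm and grips with 3 to 60 N. Pads are 19 mm wide; open, the fingers measure 130 mm over their backs; the gripper's body (75 mm by 190 mm) begins 47 mm behind the grasp point.
Start: joints at [1.056, 0.342, 1.524, -0, 1.275, -0.146], TCP at [0.189, 0.49, 0.227] pointing down, gripper open.
Joint ranges: [-2.53, 2.53], [-0.77, 2.02], [0.04, 2.7], [-1, 4.14], [0.28, 2.66], [-3.11, 3.11]. Speed limits (rad/s): [2.57, 2.57, 3.14, 3.14, 3.14, 3.14].

INTERFACE

Orientations are given as [roll, pitch, yaw] about the fixed x, y, z axes, in that order (R = Rz(yaw) Ry(pitch) Rx(roll)).
In Python, from bench import robot gives the robot as it stands.
- The arm moves only by the shell command python3 -m jog 'ROWS' [FORCE]. ROWS is JSON, a list of rows, each a list of 5 numbers: the closure, from -1 (fully open) to 1 (shut), then the shift along the tool's x, y, z each as a share of 0.1 m, from -1 to 1, then the turn about the tool's z as a share of 8 degrees, from -1 to 1. A call has 1 to 8 rows; each row shifts and turns the commanded pose from where the row before left it, along the tool's axes as they then stand; what a row does not reach is not made up. A row lasts 1/10 s, in which the tool goes at most 50 mm and 8.59 degrees, less where a joint would pass 70% of its speed; a pose out of reach is approached as far as the arm can. A call with a number of a shift or a turn outside -1 to 1 is refused whole. A call with a gripper value outside its range is refused whole. The fingers move at their own pace and stop on an object; FORCE is the grip in N (left out, the last holds). Time passes only in rows, so rows that do not move let the fingers close. It gives the time, the measured TCP pose, the force, the opening and the grip force at its end, in the units of the state.
- robot.observe(): the state, without advancing time (a new reading comes with each control period).
- robot.grab_frame(name): name is "scene" or "top" or "wrist"; returns a dict with "color" (420x560x3 uint8, red, green, blue), "intrinsics" (3x3 intrinsics, pixels), "R" (3x3) and "t" (3): a world point X has camera coordinates R X + t; the wrist camera has in their place "T_tool_cam" (4x4, takes a point from camera to tool coordinates, whose origin is the TCP and whose axes are the flange's). Camera axes: x right, y down, z forward; pixel columns grow to the right and rows downward; lengths in m; the calibration is good to about 2 mm. A picture is of the moment at which its call begins: read the wrist's pose just before it. There is no depth.
- robot.sign_off(): hands the job in; it is judged then, once.
Trained networks look in a picture, given as the dict that the camera call returned (one of the last four; its "shot" number tells which), for a name from the list of things; names that differ only in an ending like _2 or _b are one class to them, and where a whole thing is asked for, a point or a joint stands for the part that bears it (a point fixed in the world has none). Each returns a list of dicts, best first, with "score" (0 to 1); they miss things now and then, are a little off and sometimes report something else, mostly with a low value. They report only what shows in the picture. A call takes as long as a camera call.
- robot.find_in(label, picture): "extent" ([centre column, centre row, width, height] in pixels, round what is visible of it).
- robot.mark_of(label, picture): "at" ([column, row] in pixels: a listed point, or the origin of a listed thing).
The state is a dict: "clock": time; "q": joint angles; "joint_velocities": joint speeds; "joint_torque": joint torques, N m; "eef_pos": TCP position; "ee_rot": TCP orientation; "wrist_force": force on the tool from outside, world axes, zero at the start; "moment": the same for the moment, N m; "gripper_width": finger opening in m; "grasp_force": force on a finger pad.
Only numpy, scipy, OpenCV 4.12 (cv2) and the standard library are available. Lean on these libraries where they do the work, as an engineer would, in place of code of your own. Each camera call takes 0.05 s, during which the arm holds its last target. There are 200 camera calls.

## Working session

There is one attempt and no reset: what is moved stays moved. The work goes in short steps, Python scripts to look and compute and a shell command to move; the robot and the scene stay as the last step left them, time stands still between calls to the robot, and variables do not carry over. Pictures are saved under pics/ and viewed, at most 10 in all, crops included, and the job is handed in when it is done.

```bash
mkdir -p pics; ls; cat > h.py <<'E'
import numpy as np,cv2
from bench import robot
from scipy.spatial.transform import Rotation as Ro
def cam(n):
    s=robot.observe(); p=robot.grab_frame(n)
    if n=='wrist':
        T=np.eye(4);T[:3,:3]=Ro.from_euler('xyz',s['ee_rot']).as_matrix();T[:3,3]=s['eef_pos']
        M=np.linalg.inv(T@np.array(p['T_tool_cam']));p['Rw'],p['tw']=M[:3,:3],M[:3,3]
    else: p['Rw'],p['tw']=np.array(p['R']),np.array(p['t'])
    return p
def at_z(p,uv,z):
    d=p['Rw'].T@np.linalg.inv(p['intrinsics'])@[uv[0],uv[1],1]; c=-p['Rw'].T@p['tw']
    return (c+d*(z-c[2])/d[2]).round(4)
def proj(p,X):
    x=np.array(p['intrinsics'])@(p['Rw']@np.array(X)+p['tw']);return (x[:2]/x[2]).round(1)
def save(p,f): cv2.imwrite('pics/'+f,p['color'][:,:,::-1])
E
python3 - <<'E'
from h import *
s=robot.observe();print(s,robot.grip_point_offset)
Z=dict(thread_a=.07,thread_b=.07,notch=.07,pin_grip=.098,cover_tab=.036,cover_hole_a=.0,housing=0,cover=0,hub=0,can=0,nozzle=0,tray=0,hammer=0,wrench=0,offcut=0)
for n in ['top','scene']:
    p=cam(n);save(p,n+'0.png')
    print(n,(-p['Rw'].T@p['tw']).round(3))
    for l,z in Z.items():
        for r in robot.mark_of(l,p)[:5]:
            print(l,round(r['score'],2),np.round(r['at'],1),at_z(p,r['at'],z)[:2])
E
```

```text
pics
{'clock': 0.0, 'q': array([ 1.05600852e+00,  3.42717097e-01,  1.52503071e+00, -2.19922258e-05,
        1.27538434e+00, -1.45982308e-01]), 'joint_velocities': array([-6.86191811e-04,  5.74407794e-04,  3.38321457e-05, -9.71537562e-04,
       -2.49831018e-04,  5.44209542e-04]), 'joint_torque': array([-1.77945174e-03, -4.31232190e+01, -2.44211984e+01,  7.16698333e-02,
        5.59657509e-02, -1.19008469e-04]), 'eef_pos': array([0.18903591, 0.4893461 , 0.2260431 ]), 'ee_rot': array([-3.14006648e+00, -2.03135124e-04,  2.77279342e+00]), 'wrist_force': array([ 0.96146504, -0.00290202, -0.55406509]), 'moment': array([ 0.01080729, -0.03180009,  0.03547369]), 'grasp_force': 0.0, 'gripper_width': 0.09192172501047366} 0.0188
top [ 0.38  -0.058  1.547]
thread_a 0.94 [206.6 198.1] [0.6189 0.1917]
thread_a 0.66 [213.5 233.3] [0.4995 0.1671]
thread_b 0.94 [206.6 198.1] [0.6189 0.1917]
thread_b 0.66 [213.5 233.3] [0.4995 0.1671]
notch 0.97 [221.6 193.4] [0.6346 0.1411]
pin_grip 0.39 [207.3 215.9] [0.5549 0.1839]
cover_tab 0.56 [313.2 213.2] [ 0.5688 -0.1698]
cover_hole_a 0.69 [326.2 221.7] [ 0.54
[... 976 characters left out ...]
 0.4583 -0.0282]
cover_tab 0.94 [246.6 249.4] [ 0.5718 -0.1709]
cover_hole_a 0.84 [264.4 252.9] [ 0.5967 -0.1305]
housing 0.84 [326.8 182.4] [0.5572 0.187 ]
housing 0.34 [315.2 160.3] [0.4685 0.2369]
cover 0.76 [246.6 255.5] [ 0.5668 -0.1694]
hub 0.76 [252.4 181.6] [0.3845 0.035 ]
can 0.6 [203.7 325.6] [ 0.6356 -0.3845]
can 0.56 [264.1 249.6] [ 0.5885 -0.1233]
can 0.32 [312.6 161.4] [0.4656 0.2275]
nozzle 0.71 [341.3 187.6] [0.6036 0.2   ]
nozzle 0.48 [165.3 286.9] [ 0.4802 -0.381 ]
tray 0.69 [352.4 135.5] [0.4851 0.4116]
hammer 0.73 [103.2 310.9] [ 0.4192 -0.5301]
wrench 0.65 [286.5 219.6] [ 0.5635 -0.0044]
wrench 0.15 [266.5 253.3] [ 0.6019 -0.1276]
offcut 0.7 [339.1 254.1] [0.7495 0.004 ]
```

View pics/top0.png

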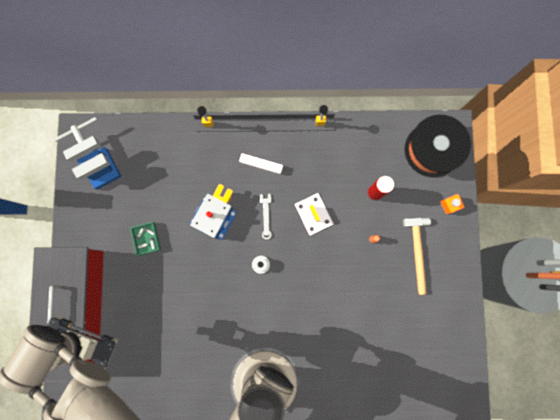

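View pics/scene0.png

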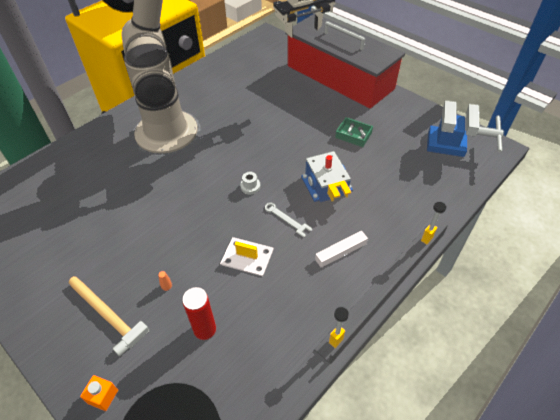

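The top view shows the blue housing at (212,217) with the red pin at (209,215) and the bracket at (223,192). The plate is at (313,213), the wrench at (266,215), and the hub at (261,265). The scene view agrees. Housing yaw is about -24°, cover yaw about 28°.

```bash
cat >> h.py <<'E'
def go(X,yaw=None):
    "shift in tool axes (units of 0.1 m), turn in units of 8 deg about tool z, from the present pose"
    s=robot.observe();R=Ro.from_euler('xyz',s['ee_rot']).as_matrix()
    d=R.T@(np.array(X)-s['eef_pos'])/.1
    o=['shift',d.round(3),'yaw deg',np.degrees(s['ee_rot'][2]).round(2),'clock',s['clock']]
    if yaw is not None: o+=['turn units',round(-((yaw-np.degrees(s['ee_rot'][2])+180)%360-180)/8,3)]
    print(*o)
E
python3 - <<'E'
from h import *
p=cam('wrist');print(np.round(p['T_tool_cam'],3),p['intrinsics'])
go([.558,.18,.26],156)
E
```

```text
[[-0.001 -0.964 -0.264  0.072]
 [ 1.    -0.001 -0.001 -0.   ]
 [ 0.001 -0.264  0.964 -0.158]
 [ 0.     0.     0.     1.   ]] [[363.68781732   0.         277.59756882]
 [  0.         363.68781732 209.17173119]
 [  0.           0.           1.        ]]
shift [-4.556 -1.56  -0.333] yaw deg 158.87 clock 1.65 turn units 0.359
```

```bash
python3 -m jog '[[-1,-0.45,-0.15,-0.04,0],[-1,-0.45,-0.15,-0.04,0],[-1,-0.45,-0.15,-0.04,0],[-1,-0.45,-0.15,-0.04,0],[-1,-0.45,-0.15,-0.04,0.36],[-1,-0.45,-0.15,-0.04,0],[-1,-0.45,-0.15,-0.04,0],[-1,-0.45,-0.15,-0.05,0]]'; python3 -m jog '[[-1,-0.45,-0.16,0,0],[-1,-0.4,-0.15,0,0],[-1,0,0,0,0],[-1,0,0,0,0]]'
python3 - <<'E'
from h import *
p=cam('wrist');save(p,'w1.png')
Z=dict(thread_a=.07,notch=.07,pin_grip=.098)
for l,z in Z.items():
  for r in robot.mark_of(l,p)[:5]: print(l,round(r['score'],2),np.round(r['at'],1),at_z(p,r['at'],z)[:2])
  r=robot.find_in(l,p)[:1]
  if r: e=r[0]['extent'];print('ext',np.round(e))
print(robot.observe()['eef_pos'],robot.observe()['ee_rot'],robot.observe()['clock'])
E
```

```text
clock: 2.45
eef_pos: [0.4783, 0.241, 0.2599]
ee_rot: [3.141, 0.0, 2.722]
wrist_force: [-0.4, 1.4, -0.0]
gripper_width: 0.0921
grasp_force: 0.0
clock: 2.85
eef_pos: [0.5423, 0.1791, 0.2592]
ee_rot: [-3.141, -0.001, 2.72]
wrist_force: [-0.8, 0.9, 0.3]
gripper_width: 0.0919
grasp_force: 0.0
thread_a 0.78 [309.1 246.6] [0.6123 0.182 ]
thread_a 0.4 [224.9 363.5] [0.7023 0.0417]
ext [285. 210. 118. 150.]
notch 0.57 [279.5 284.1] [0.6382 0.1374]
ext [288. 207. 118. 150.]
pin_grip 0.74 [286.7 211.2] [0.5613 0.1789]
ext [284. 211.  30.  35.]
[0.54155316 0.18060712 0.26000117] [3.14127735e+00 2.05603504e-04 2.72408425e+00] 3.2
```

View pics/w1.png

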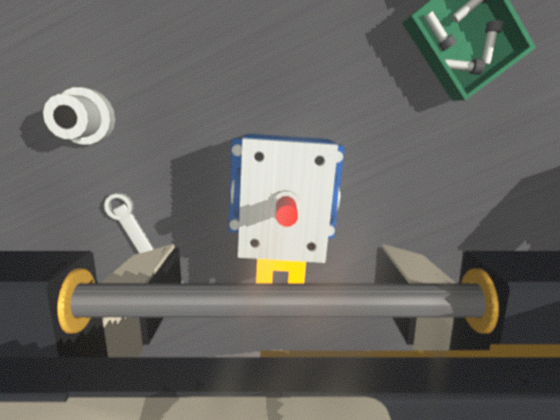

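The wrist view shows the housing seen whole. Its threads are at about (259,156), (319,160), (255,243) and (311,246). The pin top is at (287,212), and the bracket notch at (281,275).

```bash
cat >> h.py <<'E'
def fit(p,px,z,names=((-44,-29),(-44,29),(44,-29),(44,29)),win=9):
    g=cv2.cvtColor(p['color'],cv2.COLOR_RGB2GRAY).astype(float);W=[];Q=[]
    for u,v in px:
        for _ in range(3):
            i,j=int(round(u)),int(round(v));b=g[j-win:j+win+1,i-win:i+win+1]
            w=np.clip((b.max()*.6+b.min()*.4)-b,0,None)**1;yy,xx=np.mgrid[j-win:j+win+1,i-win:i+win+1]
            u,v=(w*xx).sum()/w.sum(),(w*yy).sum()/w.sum()
        Q.append((u,v));W.append(at_z(p,(u,v),z)[:2])
    W=np.array(W);M=np.array(names)*1e-3
    m,c=W.mean(0),M.mean(0);A=(M-c).T@(W-m)
    a=np.arctan2(A[0,1]-A[1,0],A[0,0]+A[1,1]);Rr=np.array([[np.cos(a),-np.sin(a)],[np.sin(a),np.cos(a)]])
    t=m-Rr@c
    print('px',np.round(Q,1).tolist(),'centre',t.round(4),'yaw',np.degrees(a).round(2),'res mm',((M@Rr.T+t-W)*1e3).round(1).tolist())
    return t,a,Rr
E
python3 - <<'E'
from h import *
p=cam('wrist')
t,a,R=fit(p,[(259,156),(319,160),(255,243),(311,246)],.07)
n=t+R@[.09,0];print('notch',n,proj(p,[*n,.07]),'pin top px',proj(p,[*t,.116]))
go([*t,.098-.0188],np.degrees(a)+180)
E
```

```text
px [[257.6, 157.0], [317.8, 161.2], [252.9, 243.2], [309.5, 246.9]] centre [0.5602 0.179 ] yaw -27.93 res mm [[-0.2, -0.0], [-0.1, 0.2], [0.1, -0.2], [0.2, -0.0]]
notch [0.63972047 0.13682652] [278.1 286. ] pin top px [285.3 216.7]
shift [-0.175  0.061  1.808] yaw deg 156.06 clock 3.25 turn units 0.499
```

```bash
python3 -m jog '[[-1,-0.175,0.06,0,0.5],[-1,0,0,0.4,0],[-1,0,0,0.4,0],[-1,0,0,0.3,0],[-1,0,0,0.3,0],[-1,0,0,0.2,0],[-1,0,0,0.2,0],[-1,0,0,0,0]]'; python3 - <<'E'
from h import *
go([.5602,.179,.0792],152.07)
E
```

```text
clock: 4.05
eef_pos: [0.5586, 0.1781, 0.0771]
ee_rot: [-3.138, -0.004, 2.653]
wrist_force: [-0.6, -0.7, -0.7]
gripper_width: 0.0919
grasp_force: 0.0
shift [-0.01   0.016 -0.021] yaw deg 152.02 clock 4.05 turn units -0.006
```

```bash
python3 -m jog '[[-1,-0.01,0.016,-0.02,0],[1,0,0,0,0],[1,0,0,0,0],[1,0,0,0,0],[1,0,0,0,0],[1,0,0,0,0],[1,0,0,0,0],[1,0,0,0,0]]' 25;python3 -m jog '[[1,0,0,0,0],[1,0,0,-0.1,0],[1,0,0,-0.2,0],[1,0,0,-0.3,0],[1,0,0,-0.1,0],[1,0,0,0,0]]'
```

```text
clock: 4.85
eef_pos: [0.5622, 0.179, 0.0817]
ee_rot: [3.142, -0.0, 2.653]
wrist_force: [-0.7, -0.6, -0.0]
gripper_width: 0.0404
grasp_force: 0.0
clock: 5.45
eef_pos: [0.5631, 0.1792, 0.1535]
ee_rot: [3.139, 0.003, 2.653]
wrist_force: [1.1, -0.2, -2.7]
gripper_width: 0.019
grasp_force: 25.0
```

```bash
python3 -m jog '[[1,0,0,-0.25,0],[1,0,0,-0.2,0],[1,0,0,0,0],[1,0,0,0,0],[1,0,0,0,0]]'
python3 - <<'E'
from h import *
from h import *
p=cam('wrist');s=cam('scene');S=robot.observe();print(S['eef_pos'],S['wrist_force'],S['gripper_width'])
for z in (0,.01,-.01):
  g=S['eef_pos']+[0,0,.0188-.028-z]
  print(z,'scene: foot',proj(s,g-[0,0,.05]),'collar',proj(s,g),'top',proj(s,g+[0,0,.046]),'wrist foot',proj(p,g-[0,0,.05]),'collar',proj(p,g))
a=p['color'][120:420,180:400];b=s['color'][90:240,260:400]
cv2.imwrite('pics/m2.png',np.hstack([cv2.resize(a,(416,567)),cv2.resize(b,(380,567))])[:,:,::-1])
E
```

```text
clock: 5.95
eef_pos: [0.5612, 0.1788, 0.1947]
ee_rot: [-3.14, -0.003, 2.653]
wrist_force: [-0.4, -0.1, -1.8]
gripper_width: 0.0194
grasp_force: 25.0
[0.56148984 0.17889167 0.19509823] [ 0.36896743  0.1131241  -1.38626148] 0.019150149242210788
0 scene: foot [329.4 152.2] collar [330.7 139. ] top [332.  126.1] wrist foot [279.1 228.8] collar [279.2 260.6]
0.01 scene: foot [329.1 154.8] collar [330.4 141.7] top [331.7 129. ] wrist foot [279. 224.] collar [279.2 252.9]
-0.01 scene: foot [329.6 149.7] collar [331.  136.3] top [332.2 123.2] wrist foot [279.1 234.1] collar [279.2 269.1]
```

View pics/m2.png

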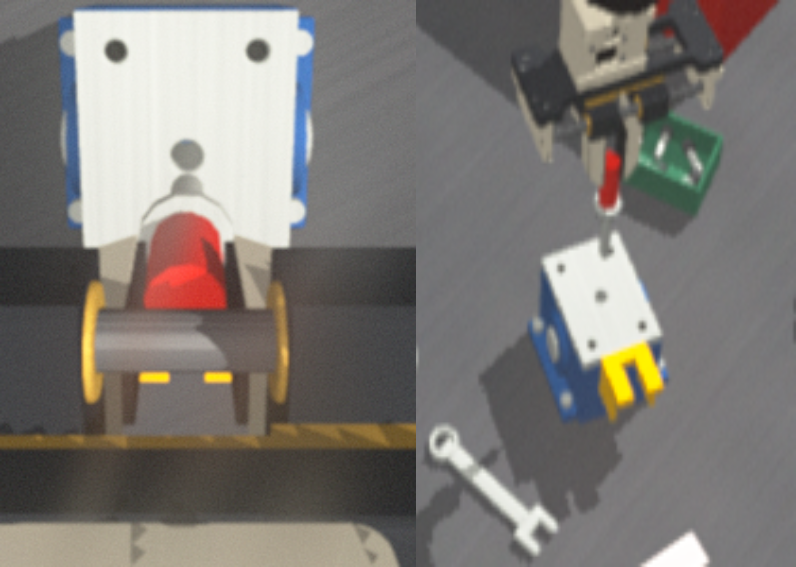

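Pin drawn, upright in the fingers, with the foot clear of the bore. Collar is at scene (330,144), which puts the grasp about 20 mm higher on the pin than planned. That is still on the red grip. Next move is over the notch.

```bash
python3 - <<'E'
from h import *
go([.6397,.1368,.195],152.07)
E
python3 -m jog '[[1,-0.2,0,0,0],[1,-0.25,0,0,0],[1,-0.25,0,0,0],[1,-0.2,0,0,0],[1,0,0,0,0],[1,0,0,0,0],[1,0,0,0,0]]'
python3 - <<'E'
from h import *
go([.6397,.1368,.155],152.07)
E
```

```text
shift [-0.888 -0.004 -0.001] yaw deg 151.99 clock 6.05 turn units -0.01
clock: 6.75
eef_pos: [0.6408, 0.1372, 0.1962]
ee_rot: [-3.141, -0.001, 2.653]
wrist_force: [0.1, 0.0, -0.5]
gripper_width: 0.0191
grasp_force: 25.0
shift [ 0.007 -0.009  0.412] yaw deg 152.02 clock 6.75 turn units -0.007
```

```bash
python3 -m jog '[[1,0.005,-0.005,0.2,0],[1,0,0,0.2,0],[1,0,0,0.15,0],[1,0,0,0.1,0],[1,0,0,0,0],[1,0,0,0,0]]'
python3 -m jog '[[1,0,0,0.1,0],[1,0,0,0.08,0],[1,0,0,0,0],[1,0,0,0,0]]'
```

```text
clock: 7.35
eef_pos: [0.6411, 0.1368, 0.1324]
ee_rot: [3.141, 0.001, 2.653]
wrist_force: [-0.2, 0.7, -0.5]
gripper_width: 0.0191
grasp_force: 25.0
clock: 7.75
eef_pos: [0.6408, 0.1365, 0.1134]
ee_rot: [-3.141, -0.001, 2.653]
wrist_force: [0.1, 0.2, -1.1]
gripper_width: 0.019
grasp_force: 25.0
```

```bash
python3 -m jog '[[1,0,0,0.05,0],[1,0,0,0.03,0],[1,0,0,0,0],[1,0,0,0,0]]'
python3 -m jog '[[1,0,0,0.03,0],[1,0,0,0.02,0],[1,0,0,0,0]]'
python3 - <<'E'
from h import *
p=cam('wrist');s=cam('scene')
a=p['color'][120:420,180:400];b=s['color'][120:220,290:390]
cv2.imwrite('pics/m3.png',np.hstack([cv2.resize(a,(400,560)),cv2.resize(b,(400,560))])[:,:,::-1])
E
```

```text
clock: 8.15
eef_pos: [0.641, 0.1365, 0.1057]
ee_rot: [3.142, -0.0, 2.653]
wrist_force: [0.6, -0.6, -1.4]
gripper_width: 0.0189
grasp_force: 25.0
clock: 8.45
eef_pos: [0.6415, 0.1366, 0.1018]
ee_rot: [3.141, 0.001, 2.653]
wrist_force: [-1.3, -1.7, 3.5]
gripper_width: 0.019
grasp_force: 25.0
```

View pics/m3.png

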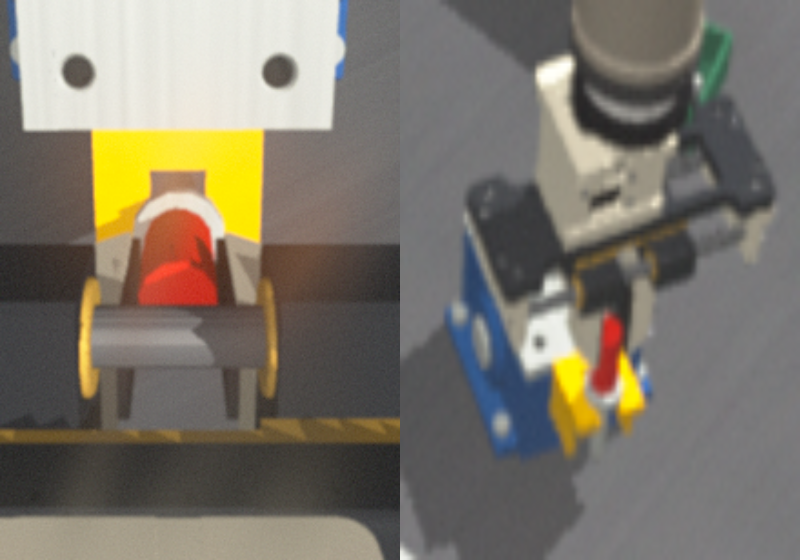

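Collar sits on both lips (scene crop (603,395)), the shank is in the slot, and contact was felt. Releasing.

```bash
python3 -m jog '[[-1,0,0,0,0],[-1,0,0,0,0],[-1,0,0,0,0],[-1,0,0,0,0],[-1,0,0,0,0],[-1,0,0,0,0],[-1,0,0,0,0],[-1,0,0,0,0]]'
python3 -m jog '[[-1,0,0,-0.2,0],[-1,0,0,-0.4,0],[-1,0,0,-0.45,0],[-1,0,0,-0.45,0],[-1,0.3,0,-0.1,0],[-1,0.3,0,0,0],[-1,0,0,0,0],[-1,0,0,0,0]]'
python3 - <<'E'
from h import *
p=cam('wrist');save(p,'w4.png')
for r in robot.mark_of('pin_grip',p)[:3]: print(r['score'],r['at'],at_z(p,r['at'],.098))
print('expect',proj(p,[.6397,.1368,.098]))
go([.572,-.172,.26],208)
E
```

```text
clock: 9.35
eef_pos: [0.641, 0.1365, 0.1007]
ee_rot: [3.142, -0.0, 2.653]
wrist_force: [-1.0, -0.4, -0.5]
gripper_width: 0.0784
grasp_force: 0.0
clock: 10.15
eef_pos: [0.5879, 0.1649, 0.2612]
ee_rot: [3.141, 0.001, 2.654]
wrist_force: [-0.2, -0.0, 1.2]
gripper_width: 0.0917
grasp_force: 0.0
0.66 [278.0, 255.5] [0.6425 0.1356 0.098 ]
expect [277.8 252.5]
shift [-1.434 -3.046  0.005] yaw deg 151.97 clock 10.25 turn units -7.004
```

View pics/w4.png

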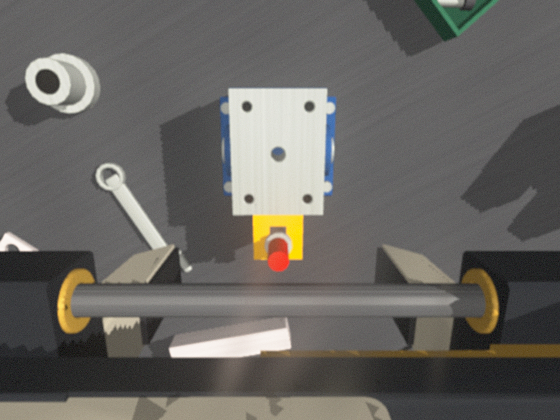

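Pin is upright in the notch at (278,255), about 3 mm from the middle, and it is let go. Now to the plate.

```bash
python3 - <<'E'
from h import *
p=cam('wrist');fit(p,[(247,106),(309,106),(249,199),(308,199)],.07); print(robot.observe()['q'].round(2))
E
python3 -m jog '[[-1,-0.18,-0.38,0,0],[-1,-0.18,-0.38,0,0],[-1,-0.18,-0.38,0,0],[-1,-0.18,-0.38,0,0],[-1,-0.18,-0.38,0,0],[-1,-0.18,-0.38,0,0],[-1,-0.18,-0.38,0,0],[-1,-0.18,-0.38,0,0]]'
python3 -m jog '[[-1,0,0,0,-1],[-1,0,0,0,-1],[-1,0,0,0,-1],[-1,0,0,0,-1],[-1,0,0,0,-1],[-1,0,0,0,-1],[-1,0.2,0,0,-1],[-1,0,0,0,0]]'
python3 - <<'E'
from h import *
S=robot.observe();print(S['q'].round(2))
p=cam('wrist');save(p,'w5.png')
for l,z in dict(cover_tab=.036,cover_hole_a=0.006).items():
  for r in robot.mark_of(l,p)[:4]: print(l,round(r['score'],2),np.round(r['at'],1),at_z(p,r['at'],z)[:2])
E
```

```text
px [[246.6, 105.3], [309.3, 105.1], [248.8, 197.9], [307.5, 197.7]] centre [0.5605 0.179 ] yaw -27.93 res mm [[-0.2, -0.0], [-0.1, 0.2], [0.1, -0.2], [0.2, -0.0]]
[ 0.15  0.48  1.21 -0.    1.45 -0.93]
clock: 11.1
eef_pos: [0.5723, -0.1739, 0.2602]
ee_rot: [-3.142, -0.0, 2.652]
wrist_force: [1.2, 0.1, -0.1]
gripper_width: 0.0918
grasp_force: 0.0
clock: 11.9
eef_pos: [0.5526, -0.1794, 0.2602]
ee_rot: [3.141, -0.001, -2.653]
wrist_force: [1.5, 0.3, -0.9]
gripper_width: 0.0916
grasp_force: 0.0
[-0.45  0.43  1.3  -0.    1.41 -2.51]
cover_tab 0.97 [274.3 199.9] [ 0.5736 -0.1719]
cover_hole_a 0.77 [249. 151.] [ 0.5434 -0.2203]
cover_hole_a 0.63 [296.6 226.4] [ 0.5965 -0.1301]
cover_hole_a 0.18 [494.1 129.3] [0.3946 0.0091]
cover_hole_a 0.16 [395.9 247.8] [ 0.564  -0.0108]
```

View pics/w5.png

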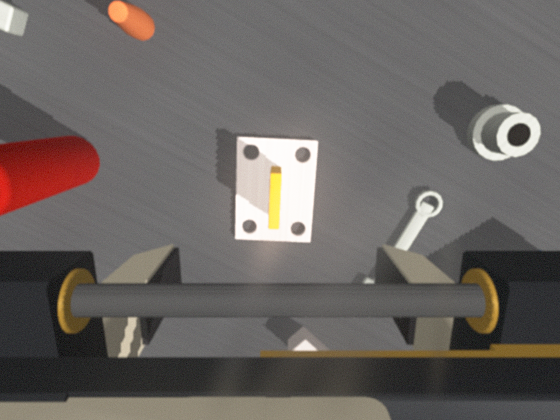

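The plate shows with holes at (251,152), (303,155), (250,226), (298,228) and the tab at (275,198).

```bash
python3 - <<'E'
from h import *
p=cam('wrist')
t,a,R=fit(p,[(251,152),(303,155),(250,226),(298,228)],.006,win=11)
print('tab top ends px',proj(p,[*(t+R@[.03,0]),.056]),proj(p,[*(t-R@[.03,0]),.056]))
go([*t,.036-.0188],np.degrees(a)+180)
E
```

```text
px [[250.5, 150.0], [302.8, 152.3], [249.5, 224.4], [298.2, 226.5]] centre [ 0.5705 -0.1727] yaw 25.4 res mm [[-0.2, 0.6], [0.0, -0.5], [0.2, 0.1], [0.0, -0.2]]
tab top ends px [273.8 227.4] [276.1 170.6]
shift [-0.171 -0.027  2.433] yaw deg -152.17 clock 12.1 turn units 0.304
```

```bash
python3 -m jog '[[-1,-0.17,-0.025,0,0.3],[-1,0,0,0.45,0],[-1,0,0,0.45,0],[-1,0,0,0.45,0],[-1,0,0,0.45,0],[-1,0,0,0.3,0],[-1,0,0,0.2,0],[-1,0,0,0,0]]'
python3 - <<'E'
from h import *
go([.5705,-.1727,.0175],205.4)
E
```

```text
clock: 12.9
eef_pos: [0.5683, -0.1714, 0.0274]
ee_rot: [3.137, -0.004, -2.696]
wrist_force: [0.0, 0.1, 0.4]
gripper_width: 0.0924
grasp_force: 0.0
shift [-0.015 -0.022  0.099] yaw deg -154.48 clock 12.9 turn units 0.015
```

```bash
python3 -m jog '[[-1,0,0,0.08,0],[-1,0,0,0,0],[-1,0,0,0,0]]'
python3 - <<'E'
from h import *
go([.5705,-.1727,.0178],205.4)
E
```

```text
clock: 13.2
eef_pos: [0.5705, -0.1726, 0.0238]
ee_rot: [-3.14, 0.001, -2.695]
wrist_force: [0.9, 0.4, 0.2]
gripper_width: 0.0918
grasp_force: 0.0
shift [ 0.    -0.001  0.06 ] yaw deg -154.42 clock 13.2 turn units 0.022
```

```bash
python3 -m jog '[[1,0,0,0.05,0],[1,0,0,0,0],[1,0,0,0,0],[1,0,0,0,0],[1,0,0,0,0],[1,0,0,0,0],[1,0,0,0,0],[1,0,0,0,0]]' 50
python3 -m jog '[[1,0,0,0,0],[1,0,0,0,0],[1,0,0,0,0],[1,0,0,0,0],[1,0,0,0,0]]'
```

```text
clock: 14.0
eef_pos: [0.5698, -0.1723, 0.0177]
ee_rot: [3.142, 0.0, -2.695]
wrist_force: [-0.0, 0.3, -0.3]
gripper_width: 0.0321
grasp_force: 0.0
clock: 14.5
eef_pos: [0.5699, -0.1725, 0.0177]
ee_rot: [-3.141, 0.0, -2.695]
wrist_force: [0.1, -2.5, -0.2]
gripper_width: 0.0118
grasp_force: 50.0
```

```bash
python3 -m jog '[[1,0,0,-0.1,0],[1,0,0,-0.2,0],[1,0,0,-0.4,0],[1,0,0,-0.4,0],[1,0,0,-0.4,0],[1,0,0,-0.2,0],[1,0,0,0,0],[1,0,0,0,0]]'
python3 - <<'E'
from h import *
go([.5603,.179,.19],152.07)
E
```

```text
clock: 15.3
eef_pos: [0.569, -0.172, 0.1869]
ee_rot: [3.14, -0.001, -2.695]
wrist_force: [-0.3, 0.1, -5.0]
gripper_width: 0.0121
grasp_force: 50.0
shift [-1.438  3.203 -0.029] yaw deg -154.41 clock 15.3 turn units 6.691
```

```bash
python3 -m jog '[[1,-0.06,0.15,0,0],[1,-0.12,0.26,-0.03,0],[1,-0.18,0.4,0,0],[1,-0.18,0.4,0,0],[1,-0.18,0.4,0,0],[1,-0.18,0.4,0,0],[1,-0.18,0.4,0,0],[1,-0.18,0.4,0,0]]'
python3 -m jog '[[1,-0.12,0.26,0,0.4],[1,-0.06,0.13,0,0.8],[1,0,0,0,0.9],[1,0,0,0,0.9],[1,0,0,0,0.9],[1,0,0,0,0.9],[1,0,0,0,0.9],[1,0,0,0,0.7]]'
python3 -m jog '[[1,0,0,0,0.28],[1,0,0,0,0],[1,0,0,0,0],[1,0,0,0,0]]'
python3 - <<'E'
from h import *
go([.5603,.179,.14],152.07)
E
```

```text
clock: 16.1
eef_pos: [0.5602, 0.1379, 0.1886]
ee_rot: [3.14, -0.004, -2.695]
wrist_force: [0.1, -0.5, -4.3]
gripper_width: 0.0116
grasp_force: 50.0
clock: 16.9
eef_pos: [0.5605, 0.179, 0.1884]
ee_rot: [-3.139, -0.004, 2.69]
wrist_force: [-0.7, 0.9, -3.6]
gripper_width: 0.0116
grasp_force: 50.0
clock: 17.3
eef_pos: [0.5617, 0.1786, 0.1899]
ee_rot: [-3.141, -0.001, 2.657]
wrist_force: [0.1, 0.1, -5.0]
gripper_width: 0.0118
grasp_force: 50.0
shift [ 0.013 -0.003  0.499] yaw deg 152.21 clock 17.3 turn units 0.018
```

```bash
python3 -m jog '[[1,0.013,-0.003,0.2,0.02],[1,0,0,0.2,0],[1,0,0,0.1,0],[1,0,0,0,0],[1,0,0,0,0]]'
python3 - <<'E'
from h import *
p=cam('wrist');save(p,'w6.png');S=robot.observe()
e=S['eef_pos'];a=S['ee_rot'][2]-np.pi;R=np.array([[np.cos(a),-np.sin(a)],[np.sin(a),np.cos(a)]])
for m in ((-44,-29),(-44,29),(44,-29),(44,29)): print(m,proj(p,[*(e[:2]+R@np.array(m)/1e3),e[2]-.0117]))
go([.5603,.179,.1027],152.07);print(e)
E
```

```text
clock: 17.8
eef_pos: [0.5613, 0.1789, 0.1412]
ee_rot: [3.141, 0.001, 2.653]
wrist_force: [-0.2, 0.2, -4.2]
gripper_width: 0.0118
grasp_force: 50.0
(-44, -29) [217.4 171.6]
(-44, 29) [340.9 171.5]
(44, -29) [224.8 335.1]
(44, 29) [333.5 335. ]
shift [ 0.012 -0.006  0.39 ] yaw deg 152.0 clock 17.85 turn units -0.009
[0.56155271 0.17891579 0.14167481]
```

View pics/w6.png

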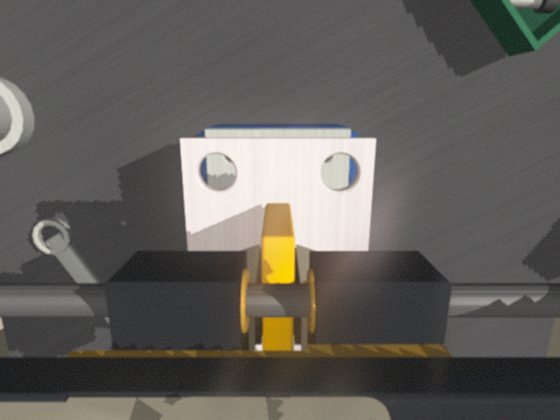

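The plate holes at (217,171) and (340,171) match the prediction, so the plate sits centred on the TCP. Lowering now.

```bash
python3 -m jog '[[1,0.01,-0.005,0.1,0],[1,0,0,0.1,0],[1,0,0,0.1,0],[1,0,0,0.06,0],[1,0,0,0.02,0],[1,0,0,0,0],[1,0,0,0,0],[1,0,0,0,0]]'
python3 - <<'E'
from h import *
p=cam('wrist');S=robot.observe()
cv2.imwrite('pics/w7.png',cv2.resize(p['color'][100:270,150:410],(780,510),interpolation=2)[:,:,::-1]);e=S['eef_pos']
go([.5603,.179,.1027],152.07);print(e,S['ee_rot'],S['wrist_force'],S['joint_velocities'].round(4))
a=np.radians(-27.93);R=np.array([[np.cos(a),-np.sin(a)],[np.sin(a),np.cos(a)]])
for m in ((-44,-29),(-44,29)):
  h=e[:2]+R@np.array(m)/1e3
  for z in (e[2]-.0117,e[2]-.0177): print('hole',proj(p,[*h,z]))
  print('thread',proj(p,[*(np.array([.5603,.179])+R@np.array(m)/1e3),.07]))
E
```

```text
clock: 18.65
eef_pos: [0.5601, 0.1789, 0.1032]
ee_rot: [3.141, 0.001, 2.653]
wrist_force: [-0.1, 0.3, -3.6]
gripper_width: 0.0114
grasp_force: 50.0
shift [-0.002  0.002  0.005] yaw deg 151.99 clock 18.7 turn units -0.01
[0.5600556  0.17886941 0.10316154] [3.14098116e+00 6.49670743e-04 2.65271396e+00] [ 0.12387898  0.2950792  -4.21542384] [ 0.0004 -0.0005  0.0025  0.0005  0.0001 -0.0012]
hole [216.9 171. ]
hole [218.9 169. ]
thread [223.9 164.6]
hole [340.2 170.7]
hole [338.2 168.7]
thread [333.9 164.4]
```

View pics/w7.png

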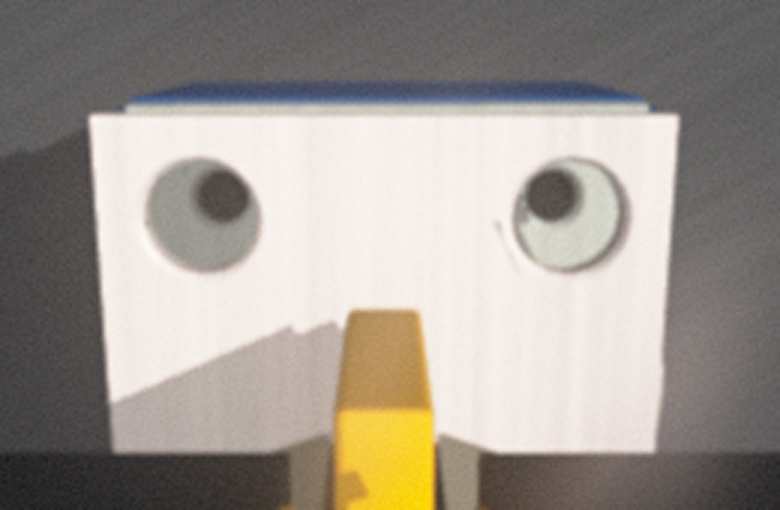

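The threads at (224,165) and (334,165) and the plate holes sit where exact alignment puts them. The tool is still and the load is the plate's weight only.

```bash
python3 -m jog '[[1,0,0,0,0],[1,0,0,0,0],[1,0,0,0,0],[1,0,0,0,0]]'; python3 -c "
from bench import robot
print(robot.sign_off())"
```

```text
clock: 19.1
eef_pos: [0.5598, 0.1788, 0.1028]
ee_rot: [3.142, 0.0, 2.653]
wrist_force: [0.4, -0.4, -3.8]
gripper_width: 0.0118
grasp_force: 50.0
the job is handed in; nothing more can be done
None
```

I handed the job in at 19.1 s: the pin hangs released in the notch about 3 mm from its middle, and the cover is held level about 15 mm above the housing with its holes over the threads; sign-off gave no verdict.

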